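# Torque the lid's pivot nut with the click wrench

### The arm

A 6-joint arm with a two-finger parallel gripper is mounted at the origin on the work surface. World frame = base frame: x ahead of the robot, y to its left, z up, the work surface at z = 0. Lengths are in m, angles in rad, forces in N, time in s.
With the tool pointing down it reaches from about 0.35 to 0.925 m from the base axis. Payload 6.4 kg.
Tool frame: the origin (TCP) lies midway between the tips of the shut fingers; the grasp point (between the pads) lies 19 mm behind it; z points along the fingers, y is the line along which they close (so a half turn about z gives the same grasp; the last joint's range is limited). The gripper opens to 94 mm and grips with 3 to 60 N. Pads are 16 mm wide; open, the fingers measure 119 mm over their backs; the gripper's body (75 mm by 177 mm) begins 78 mm behind the grasp point.
Start: joints at [1.01, 0.245, 1.558, -0, 1.339, -0.174], TCP at [0.245, 0.602, 0.205] pointing down, gripper open.
Joint ranges: [-3.13, 3.13], [-1.02, 2.26], [0.13, 2.54], [-0.95, 4.09], [0.21, 2.88], [-2.74, 2.74]. Speed limits (rad/s): [2.57, 2.57, 3.14, 3.14, 3.14, 3.14].

### API

Orientations are given as a unit quaternion [w, x, y, z].
In Python, from cell import * gives the robot as it stands.
- The arm moves only by the tool jog_arm, never from a script. Its argument "targets" is a list of rows, each a list of 4 numbers: the shift along the tool's x, y, z scaled (see below), then the turn about the tool's z scaled (see below). In form: [[x, y, z, yaw], ...]. A call has exactly 5 rows; each row shifts and turns the commanded pose from where the row before left it, along the tool's axes as they then stand; what a row does not reach is not made up. The controller multiplies each number of a shift by 0.6 m and each number of a turn by 90 degrees. A row lasts 1/8 s, in which the tool goes at most 62.5 mm and 10.7 degrees, less where a joint would pass 70% of its speed; a pose out of reach is approached as far as the arm can. A call with a number of a shift or a turn outside -1 to 1 is refused whole. A call with a gripper value outside its range is refused whole. "fingers" is the closure, from 0 (fully open) to 1 (shut), set as the call begins (left out, the last holds). The fingers move at their own pace and stop on an object; "squeeze" is the grip in N (left out, the last holds). Time passes only in rows, so rows that do not move let the fingers close, or fill a call up. It gives the time, the measured TCP pose, the force, the opening and the grip force at its end, in the units of the state.
- state(): the state, without advancing time (a new reading comes with each control period).
- camera(name): name is "scene" or "top" or "wrist"; returns the picture (420x560x3 uint8, blue, green, red); there is no depth.
- calibration(name): a dict with "K" (3x3 intrinsics, pixels), "k1" (the pictures are not rectified: a ray, as slopes to the right and down, at radius r is drawn at 1 + k1 r^2 times it, then the intrinsics apply), "position" and "orientation" of the camera in the world. Camera axes: x right, y up, looking along -z (the intrinsics and any distortion apply to the point x, -y, -z); pixel columns grow to the right and rows downward; lengths in m; the calibration is good to about 2 mm. A picture is of the moment at which its call begins: read the wrist's pose just before it. calibration takes no time and is no camera call; for the wrist camera it gives the pose at the moment of the call.
- hand_in(): hands the job in; it is judged then, once.
The state is a dict: "clock": time; "qpos": joint angles; "joint_velocities": joint speeds; "tau": joint torques, N m; "position": TCP position; "ee_rot": TCP orientation; "force": force on the tool from outside, world axes, zero at the start; "ft_torque": the same for the moment, N m; "gripper_width": finger opening in m; "gripper_force": force on a finger pad.
Only numpy, scipy, OpenCV 4.12 (cv2) and the standard library are available. Lean on these libraries where they do the work, as an engineer would, in place of code of your own. Each camera call takes 0.05 s, during which the arm holds its last target. There are 200 camera calls.

### The job

The topping well's acrylic lid has worked loose on its chrome pivot. Take the click wrench from its blue rest, set its socket fully home on the dome nut and pull clockwise until the wrench clicks, then stop at once, because pulling on past the click cracks the acrylic; then lift the wrench off and lay it back in its rest. Leave the lid shut without leaning on it, and everything else where it stands.

Things in the scene. Friction and masses are not known exactly. Their poses are not given: they have to be found in the camera images.
- wrench: preset click torque wrench, 0.49 kg: round chrome head 46 mm across with a hexagon socket under it, straight handle along -x. Origin on the socket's axis in the plane of its open mouth; z up (mouth faces down). Head top 65 mm above the mouth. Chrome neck 18 mm across from 18 to 98 mm behind the axis, then the black grip, end cap to 262 mm. Centre of mass about 105 mm behind the axis
- grip (a point): centre of the wrench's flat-sided black grip, on the handle's axis, 175 mm behind the socket axis and 50 mm above the mouth plane. The grip is 20 mm wide (y), 24 mm high and runs 75 mm either way along x
- socket (a point): centre of the socket's open mouth. Inner hexagon 31.6 mm across flats, 31 mm deep, wall 6 mm, mouth flared, two flats square to the handle: it fits the nut with the handle in any of six directions. At about 1.2 N m about its axis the wrench clicks: the pull falls off while the handle swings on clockwise past the socket, to a stop at about 0.06 rad, beyond which the nut is pulled again; it resets when let go
- nut_seat (a point): centre of the underside of the chrome dome nut on the lid's pivot post, 101.5 mm above the counter, on a round chrome flange 46 mm across. z up, x square to one flat of the hexagon; turns with the nut. Hexagon 30 mm across flats, 16 mm tall, then a dome to 28 mm above this point. Socket fully home: its mouth at this height
- nut (a joint): clamping turn of the nut, which tightens clockwise from above: it first runs down (under 0.2 N m) over 0.05 to 0.8 rad, not known beforehand, while this reads 0; then it clamps: this grows (rad) by a tenth or so and the torque climbs steadily to the click. Loosening takes about 0.75 N m
- well: stainless topping well fixed on the counter, 250 (x) by 310 (y) by 85 mm high; origin on the counter under the lid's pivot, which stands 35 mm in from two sides; the well runs from there towards its own +x and +y
- lid: frosted acrylic lid, 246 by 306 mm, 8 mm thick, lying shut on the well, top face 94 mm above the counter; origin on the pivot at its underside, axes along the well's when shut. It can swing open flat, clockwise about the pivot, and stays where it is left. A chrome knob 28 mm tall stands at the corner far from the pivot
- rest: blue wrench rest fixed on the counter, 260 (x) by 75 (y) mm; origin under its centre. The wrench lies along its x, socket axis at about x = +132 mm, mouth 17 mm and handle axis 67 mm above the counter. Saddles 16 mm thick at x = +77 and -87 mm, floors 58 and 55 mm high, 26 and 28 mm wide between flared lips that rise to about 73 mm; the space between them is free for fingers
- shaker_a: amber glass sprinkle shaker with a chrome cap, 62 mm across, 121 mm tall; origin under its centre; a bystander
- shaker_b: second amber glass sprinkle shaker, the same as shaker_a; a bystander
- scoop: steel spade scoop with a white handle lying flat, 235 mm long, 60 mm wide, 24 mm high; origin on the counter near its middle, blade to +x; a bystander
- cone_stand: pink melamine cone stand holding three wafer cones, 100 x 220 mm, 145 mm tall; origin under its centre; a bystander
- nut_jar: small clear jar of spare washers with a blue cap, 54 mm across, 48 mm tall; origin under its centre; a bystander
- spanner: plain steel open-ended spanner lying flat, 170 mm long, not for this job; a bystander
- tubs: stack of four pink and white ice cream tubs, 84 mm across, 70 mm tall; origin under its centre; a bystander

How it is judged:
On the way, in this order (a step that is already met when the one before it is completed fails the run):
1. the wrench's socket is fully home on the dome nut (mouth within 5 mm of the nut's underside, within 4 mm of its axis) (horizontal distance between socket and nut_seat below 0.004 m and z of socket in the frame of nut_seat below 0.005 m), for 0.2 s.
2. the wrench on the nut breaks over with a click (its handle swung 0.03 rad past the socket with the nut clamped past 0.075 rad) (distance between socket and nut_seat below 0.008 m and angle between the x axis of socket and the x axis of wrench, either way round above 0.03 rad and value of joint nut above 0.075 rad), for 0.05 s.
At the end, for the whole second after the job is handed in: Joint nut 0.075 to 0.15 rad, lid under 0.1 rad; the wrench lies still in both saddles: socket axis 112 to 155 mm to +x of the rest's origin and within 12 mm of its centre line, mouth 11 to 23 mm above the counter, upright and in line with the rest within 0.12 rad (value of joint nut between 0.075 and 0.15 rad and angle between the x axis of lid and the x axis of well, either way round below 0.1 rad and x of wrench in the frame of rest between 0.112 and 0.155 m and y of wrench in the frame of rest between -0.012 and 0.012 m and z of wrench in the frame of rest between 0.011 and 0.023 m and angle between wrench's own z axis and vertical below 0.12 rad and angle between the x axis of wrench and the x axis of rest, either way round below 0.12 rad and linear speed of wrench below 0.02 m/s); the robot touches nothing.
It fails at once if the nut is pulled on past the click and overtightened (joint nut above 0.15 rad, about 1.4 N m) (value of joint nut above 0.15 rad).
It fails at once if the acrylic lid is knocked open (past 0.1 rad) or leaned on with more than 10 N (angle between the x axis of lid and the x axis of well, either way round above 0.1 rad or contact force between anything else and lid above 10 N).
It fails at once if a bystander is moved by more than 30 mm or tipped (distance of any of shaker_a, shaker_b, scoop, cone_stand, nut_jar, spanner, tubs from where it was at the start of the episode above 0.03 m or angle between any of shaker_a, shaker_b, scoop, cone_stand, nut_jar, spanner, tubs's own z axis and vertical above 0.35 rad).
It also fails if it takes over 72 s, if anything falls off the work surface, if the arm or the gripper's body presses on something with over 40 N, if the wrist force passes 120 N, or if a joint passes its speed limit or range.

## Working session

There is one attempt and no reset: what is moved stays moved. The work goes in short steps, Python scripts to look and compute and a tool call to move; the robot and the scene stay as the last step left them, time stands still between calls to the robot, and variables do not carry over. Pictures are saved under pics/ and viewed, at most 10 in all, crops included, and the job is handed in when it is done.

Besides the shell and the picture viewer there is one more tool, called as a command line: name --pt "numbers of a row" for each row, then --argument value for the rest. jog_arm: Moves the arm, as the interface text tells. Its arguments: {"type":"object","properties":{"targets":{"type":"array","items":{"type":"array","items":{"type":"number","minimum":-1,"maximum":1}}},"fingers":{"type":"number"},"squeeze":{"type":"number"}},"required":["targets"]}

```bash
mkdir -p pics; ls; python3 - <<'E'
from cell import *
import cv2
for n in ("scene","top"):
    cv2.imwrite(f"pics/{n}0.png",camera(n)); c=calibration(n); print(n,c)
s=state(); print(s)
E
```

```text
pics
scene {'K': array([[418.50343815,   0.        , 286.62745747],
       [  0.        , 418.50343815, 210.27985124],
       [  0.        ,   0.        ,   1.        ]]), 'k1': -0.008983511555339337, 'position': array([ 1.17910999, -0.57575656,  0.96053915]), 'orientation': array([0.84605337, 0.35104572, 0.15774744, 0.36888526])}
top {'K': array([[405.51383988,   0.        , 278.11086644],
       [  0.        , 405.51383988, 208.24869071],
       [  0.        ,   0.        ,   1.        ]]), 'k1': -0.10365950504446216, 'position': array([0.3656245 , 0.01989403, 1.4726224 ]), 'orientation': array([-0.70057221, -0.04304382,  0.03918685,  0.71120334])}
{'clock': 0.1, 'qpos': array([ 1.00987521e+00,  2.45727116e-01,  1.55886629e+00,  1.28774705e-05,
        1.33869888e+00, -1.74072417e-01]), 'joint_velocities': array([-0.00063125, -0.00037435, -0.00192881, -0.0029432 , -0.00017479,
       -0.00085822]), 'tau': array([ 1.75053538e-04, -4.16912735e+01, -3.15527308e+01,  6.86532003e-02,
        3.09622579e-02, -4.12648228e-05]), 'position': array([0.24491482, 0.60152094, 0.20448038]), 'ee_rot': array([-3.11168780e-04,  1.92221898e-01,  9.81351119e-01, -7.90822553e-04]), 'force': array([ 0.36831563,  0.27970648, -0.42525761]), 'ft_torque': array([ 0.00348543,  0.05630193, -0.03598518]), 'gripper_force': 0.0, 'gripper_width': 0.09388243912404351}
```

View pics/top0.png

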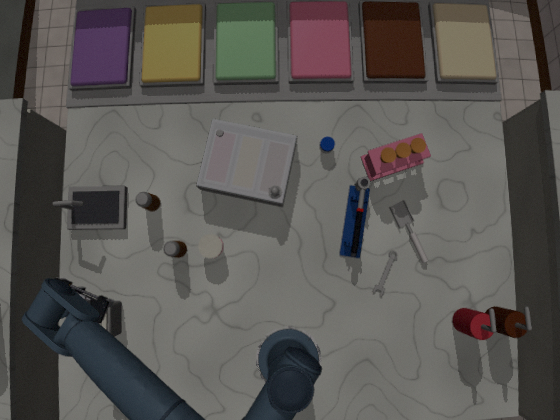

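View pics/scene0.png

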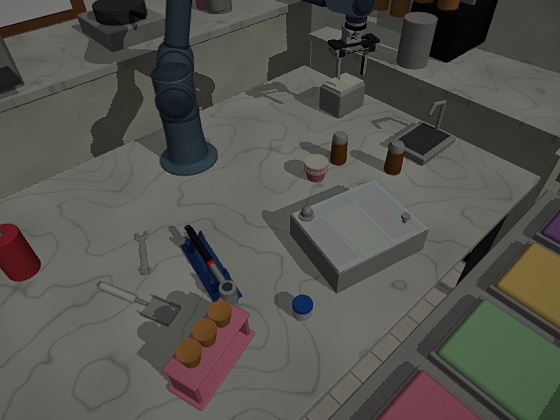

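The top view shows the dome nut near (275,190), the wrench head at (363,183) with its handle running down to about (355,250) in the blue rest, and the lid knob at (220,132). The scene view shows the nut at (307,213) and the head at (228,290).

```bash
cat > h.py <<'E'
import numpy as np, cv2
from scipy.spatial.transform import Rotation as R
from cell import *
def rot(q): return R.from_quat(np.roll(q,-1)).as_matrix()
def rays(c,px):
    u=cv2.undistortPoints(np.array(px,float).reshape(-1,1,2),c["K"],np.array([c["k1"],0,0,0.])).reshape(-1,2)
    return (rot(c["orientation"])@np.c_[u[:,0],-u[:,1],-np.ones(len(u))].T).T
def plane(c,px,z):
    d=rays(c,px); p=c["position"]; return p+d*((z-p[2])/d[:,2])[:,None]
def two(c1,p1,c2,p2):
    d1,d2=rays(c1,[p1])[0],rays(c2,[p2])[0]
    t=np.linalg.lstsq(np.c_[d1,-d2],c2["position"]-c1["position"],rcond=None)[0]
    a=c1["position"]+t[0]*d1;b=c2["position"]+t[1]*d2
    return (a+b)/2,np.linalg.norm(a-b)
def proj(c,P):
    p=(np.atleast_2d(P)-c["position"])@rot(c["orientation"]); u=p[:,:2]/-p[:,2:]; u[:,1]*=-1
    u*=1+c["k1"]*(u**2).sum(1,keepdims=True); return u@c["K"][:2,:2].T+c["K"][:2,2]
def yaw():
    m=rot(state()["ee_rot"]); return np.arctan2(m[1,0],m[0,0])
E
python3 - <<'E'
from h import *
ct,cs=calibration("top"),calibration("scene")
print("nut",plane(ct,[(275,190)],.125),two(ct,(275,190),cs,(307,213)))
print("head",plane(ct,[(363,183)],.082),two(ct,(363,183),cs,(228,286)))
im=cv2.imread("pics/top0.png").astype(int)
b=(im[...,0]>1.6*im[...,2]+20)&(im[...,0]>60); b[:, :330]=0;b[:,390:]=0;b[:170]=0;b[275:]=0
ys,xs=np.nonzero(b); p=plane(ct,np.c_[xs,ys],.04)[:,:2]; r=cv2.minAreaRect(p.astype(np.float32));print("rest",r,len(xs))
print("others",plane(ct,[(386,272),(402,207),(362,160),(212,246),(327,144),(220,132)],.03)[:,:2])
print("tool x axis yaw",yaw(), rot(state()["ee_rot"])[:,:2])
E
```

```text
nut [[0.58516502 0.03565331 0.125     ]] (array([0.5890312 , 0.03705254, 0.1075176 ]), np.float64(0.003119362623052351))
head [[ 0.61237963 -0.27131691  0.082     ]] (array([ 0.61492539, -0.2710583 ,  0.07444955]), np.float64(0.0043871797775903104))
rest ((0.4836128354072571, -0.24440911412239075), (0.06975080817937851, 0.2481815069913864), 79.44656372070312) 475
others [[ 0.3007928  -0.3527103 ]
 [ 0.53193826 -0.42094178]
 [ 0.70684212 -0.28219686]
 [ 0.40264496  0.26384345]
 [ 0.76839011 -0.15595847]
 [ 0.82068089  0.23665344]]
tool x axis yaw 2.7547407216447235 [[-9.26101290e-01  3.77273857e-01]
 [ 3.77274842e-01  9.26100233e-01]
 [ 3.06704836e-04 -1.67177610e-03]]
```

```bash
cat >> h.py <<'E'
def goto(p,yw=None):
    "total shift in tool axes scaled, then turn scaled"
    s=state(); m=rot(s["ee_rot"]); d=m.T@(np.array(p)-s["position"])/0.6
    t=0 if yw is None else -((yw-yaw()+np.pi)%(2*np.pi)-np.pi)/(np.pi/2)
    print("clock",s["clock"],"pos",s["position"].round(4),"yaw",round(yaw(),4),"-> tool shift",d.round(4),"turn",round(t,4))
E
python3 - <<'E'
from h import *
c=calibration("wrist");m=rot(state()["ee_rot"])
print(c["K"],c["k1"],m.T@(c["position"]-state()["position"]),m.T@rot(c["orientation"]))
goto([.53,.036,.32],2.94)
E
```

```text
[[300.54737372   0.         280.45488112]
 [  0.         300.54737372 206.48019638]
 [  0.           0.           1.        ]] -0.04513296763704766 [ 0.06861461  0.00052801 -0.17911888] [[-1.33231249e-03  9.71685946e-01  2.36272400e-01]
 [ 9.99998765e-01  1.09764714e-03  1.12472952e-03]
 [ 8.33540143e-04  2.36273607e-01 -9.71686208e-01]]
clock 0.1 pos [0.2449 0.6015 0.2045] yaw 2.7547 -> tool shift [-0.7956 -0.6939 -0.1916] turn -0.1179
```

jog_arm --pt "-0.066 -0.058 -0.03 0" --pt "-0.066 -0.058 -0.03 0" --pt "-0.066 -0.058 -0.03 0" --pt "-0.066 -0.058 -0.02 0" --pt "-0.066 -0.058 0 0"

```text
clock: 0.72
position: [0.3637, 0.3649, 0.2724]
ee_rot: [0.001, 0.192, 0.981, 0.001]
force: [0.6, -0.2, 1.1]
gripper_width: 0.0939
gripper_force: 0.0
```

jog_arm --pt "-0.066 -0.058 0 0" --pt "-0.066 -0.058 0 0" --pt "-0.066 -0.058 0 0" --pt "-0.066 -0.058 0 0" --pt "-0.066 -0.058 0 0"

```text
clock: 1.35
position: [0.481, 0.1287, 0.2712]
ee_rot: [-0.0, 0.192, 0.981, 0.0]
force: [0.5, 0.8, -0.5]
gripper_width: 0.0939
gripper_force: 0.0
```

jog_arm --pt "-0.066 -0.058 0 0" --pt "-0.066 -0.058 0 0" --pt "0 0 0 -0.06" --pt "0 0 0 -0.058" --pt "0 0 0 0"

```text
clock: 1.98
position: [0.5275, 0.0359, 0.271]
ee_rot: [-0.0, 0.101, 0.995, 0.0]
force: [-0.7, 0.2, 0.6]
gripper_width: 0.0941
gripper_force: 0.0
```

```bash
python3 - <<'E'
from h import *
im=camera("wrist");c=calibration("wrist");cv2.imwrite("pics/w1.png",im)
np.save("w1.npy",c,allow_pickle=True)
goto([.53,.036,.27],2.94); print(proj(c,[[.585,.036,.1295]]))
print(state()["qpos"])
E
```

```text
clock 2.025 pos [0.5275 0.036  0.2711] yaw 2.9386 -> tool shift [-0.004   0.0008  0.0018] turn -0.0009
[[290.50014463 246.64542351]]
[-1.46439697e-01 -9.14255000e-02  1.79412151e+00  9.26524231e-06
  1.43957792e+00 -1.51421405e+00]
```

View pics/w1.png

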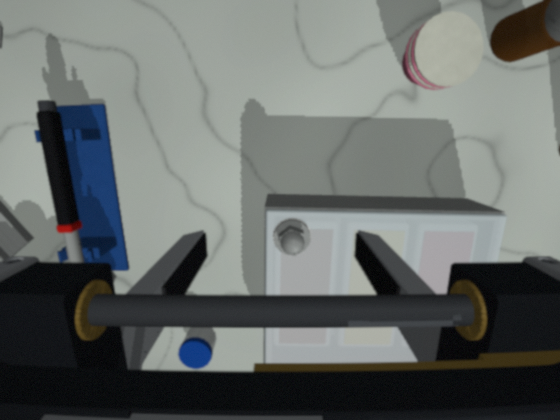

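The wrist view shows the nut at about (292,237) on the lid corner, the wrench grip from (45,105) to (66,225) in the blue rest, tubs at (443,50), and the jar at (195,352).

```bash
python3 - <<'E'
from h import *
im=cv2.imread("pics/w1.png");c=np.load("w1.npy",allow_pickle=True).item()
g=im[205:270,255:330]; g=cv2.convertScaleAbs(g,alpha=1.3); cv2.imwrite("pics/w1c.png",cv2.resize(g,None,fx=9,fy=9,interpolation=cv2.INTER_CUBIC))
# well front edge yaw, wrench axis
i=im.astype(int); blk=(i.max(2)<45); blk[:,:30]=0; blk[:,85:]=0; blk[:95]=0; blk[222:]=0
n,l,st,ce=cv2.connectedComponentsWithStats(blk.astype(np.uint8)); k=1+st[1:,4].argmax(); print(st[k])
ys,xs=np.nonzero(l==k); P=plane(c,np.c_[xs,ys],.079); print(cv2.minAreaRect(P[:,:2].astype(np.float32)))
print("ring",plane(c,[(67,227)],.075)); print("lid corners",plane(c,[(268,213),(502,215)],.094))
E
```

```text
[  38  102   42  120 2506]
((0.4376063942909241, -0.233309805393219), (0.030828049406409264, 0.1500314474105835), 79.9549560546875)
ring [[ 0.51934006 -0.25417733  0.075     ]]
lid corners [[0.5500968  0.01595815 0.094     ]
 [0.61257574 0.30372116 0.094     ]]
```

View pics/w1c.png

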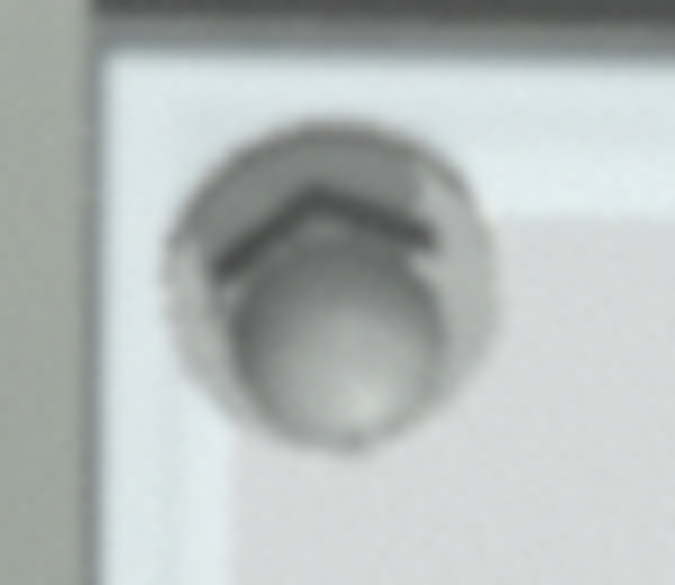

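The crop shows the round flange, centred at about crop (330,284), with hexagon corners at about (214,268), (318,190) and (435,238).

```bash
python3 - <<'E'
from h import *
c=np.load("w1.npy",allow_pickle=True).item()
f=lambda L:[(255+x/9,205+y/9) for x,y in L]
P=plane(c,f([(330.,284),(163,284),(498,284),(330,118),(330,450),(214,268),(318,190),(435,238)]),.1015)[:,:2]
print(P.round(4)); n=P[0]
print("flange size",np.linalg.norm(P[1]-P[2]),np.linalg.norm(P[3]-P[4]))
for q in P[5:]: d=q-n; print("corner r",np.linalg.norm(d),"angle",np.degrees(np.arctan2(d[1],d[0])))
for a,b in((5,6),(6,7),(5,7)): d=P[b]-P[a]; print("edge",np.linalg.norm(d),np.degrees(np.arctan2(d[1],d[0])))
im=cv2.imread("pics/w1.png").astype(int)
# wrench grip centre line: mid of black on each row, far from saddles
L=[]
for r in range(145,216,10):
    xs=[x for x in range(35,95) if im[r,x].max()<45]; L.append((np.median(xs),r)); print(r,xs[0],xs[-1])
Q=plane(c,L,.079)[:,:2];v=np.polyfit(Q[:,0],Q[:,1],1);print("axis",v,np.degrees(np.arctan(v[0])),Q[0],Q[-1])
goto([.505,-.25,.2],2.94)
E
```

```text
[[0.5832 0.0387]
 [0.5786 0.0165]
 [0.5879 0.0611]
 [0.5602 0.0433]
 [0.607  0.034 ]
 [0.5778 0.0237]
 [0.5698 0.0397]
 [0.5797 0.0539]]
flange size 0.045581031188421335 0.04768726429927155
corner r 0.015941280359201754 angle -109.97677629427689
corner r 0.013486855604317222 angle 175.69700905231403
corner r 0.015615934395014658 angle 103.17747004724667
edge 0.017884410263189394 116.58124550096727
edge 0.01729816396243867 55.13297915432936
edge 0.03024573099551491 86.42450791284836
145 43 65
155 45 66
165 47 68
175 49 70
185 51 72
195 53 74
205 55 75
215 57 77
axis [-0.17937553 -0.15433351] -10.169313481045753 [ 0.41425495 -0.22853716] [ 0.50315634 -0.24476247]
clock 2.025 pos [0.5275 0.036  0.2711] yaw 2.9386 -> tool shift [-0.0594 -0.4745  0.1184] turn -0.0009
```

```bash
python3 - <<'E'
from h import *
c=np.load("w1.npy",allow_pickle=True).item()
print("dome",plane(c,[(255+340/9,205+345/9)],.1155))
n=np.array([.586,.038]);u=np.array([np.cos(2.9386),np.sin(2.9386)])
goto([*(n-.0686*u),.175])
E
```

```text
dome [[0.58688341 0.03882162 0.1155    ]]
clock 2.025 pos [0.5275 0.036  0.2711] yaw 2.9386 -> tool shift [-0.2092  0.0229  0.16  ] turn 0
```

jog_arm --pt "-0.07 0.0077 0.04 0" --pt "-0.07 0.0077 0.04 0" --pt "-0.0692 0.0077 0.04 0" --pt "0 0 0.04 0" --pt "0 0 0 0"

```text
clock: 2.65
position: [0.652, 0.0249, 0.1725]
ee_rot: [-0.003, 0.101, 0.995, 0.0]
force: [0.4, -0.8, 0.4]
gripper_width: 0.0941
gripper_force: 0.0
```

```bash
python3 - <<'E'
from h import *
c=calibration("wrist");im=camera("wrist");np.save("w2.npy",c,allow_pickle=True);cv2.imwrite("pics/w2.png",im)
p=proj(c,[[.586,.038,.1015]])[0];print(p,state()["position"]); x,y=(p-35).astype(int);print(x,y)
g=im[y:y+70,x:x+75]; cv2.imwrite("pics/w2c.png",cv2.resize(cv2.convertScaleAbs(g,alpha=1.3),None,fx=8,fy=8,interpolation=cv2.INTER_CUBIC))
E
```

```text
[279.52003457 135.7069668 ] [0.65284339 0.0247652  0.17463845]
244 100
```

View pics/w2c.png

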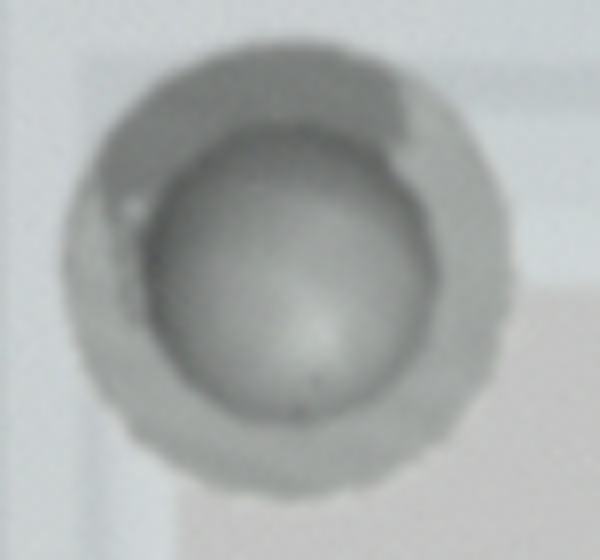

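The overhead crop shows the flange centred at crop (288,269), i.e. full-image (280,133.6), with the dome concentric.

```bash
python3 - <<'E'
from h import *
c=np.load("w2.npy",allow_pickle=True).item()
print(plane(c,[(280,133.6)],.1015),plane(c,[(280.5,134.3)],.115))
h=np.array([.613,-.267]);u=np.array([np.cos(2.9386),np.sin(2.9386)])
goto([*(h-.0686*u),.195],np.pi-.1775)
E
```

```text
[[0.58443987 0.03872102 0.1015    ]] [[0.58511536 0.03900963 0.115     ]]
clock 2.7 pos [0.6528 0.0248 0.1746] yaw 2.9397 -> tool shift [-0.1467 -0.4898 -0.0342] turn -0.0155
```

jog_arm --pt "-0.02 -0.08 -0.034 0" --pt "-0.024 -0.08 0 0" --pt "-0.024 -0.08 0 0" --pt "-0.024 -0.08 0 0" --pt "-0.024 -0.08 0 0"

```text
clock: 3.32
position: [0.6742, -0.2262, 0.1986]
ee_rot: [0.002, 0.101, 0.995, -0.001]
force: [-0.2, 0.4, -0.1]
gripper_width: 0.0941
gripper_force: 0.0
```

jog_arm --pt "-0.03 -0.09 0 0" --pt "0 0 0 -0.0155" --pt "0 0 0 0" --pt "0 0 0 0" --pt "0 0 0 0"

```text
clock: 3.95
position: [0.6807, -0.2798, 0.1963]
ee_rot: [0.0, 0.088, 0.996, -0.0]
force: [0.3, 0.4, -0.6]
gripper_width: 0.0936
gripper_force: 0.0
```

```bash
python3 - <<'E'
from h import *
c=calibration("wrist");im=camera("wrist");np.save("w3.npy",c,allow_pickle=True);cv2.imwrite("pics/w3.png",im)
p=proj(c,[[.613,-.267,.082]])[0];print(p,state()["position"],yaw())
cv2.imwrite("pics/w3c.png",cv2.resize(cv2.convertScaleAbs(im[:200,180:380],alpha=1.3),None,fx=3,fy=3,interpolation=cv2.INTER_CUBIC))
E
```

```text
[280.86269976 133.11885451] [ 0.68071086 -0.27996687  0.19620739] 2.9657896956552503
```

View pics/w3c.png

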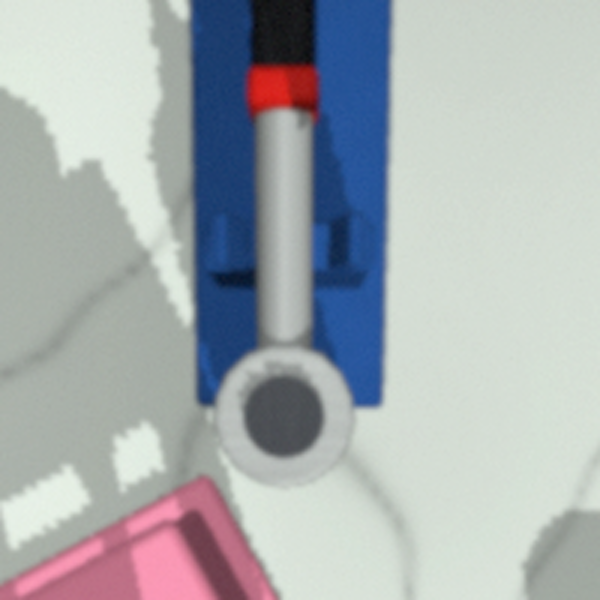

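The crop shows the wrench head centred at crop (284.5,417), i.e. full-image (274.8,139). The handle is parallel to the tool x axis, and the red ring lies about 98–115 mm behind the head.

```bash
python3 - <<'E'
from h import *
c=np.load("w3.npy",allow_pickle=True).item()
h=plane(c,[(274.8,139.1)],.082)[0]
a=plane(c,[(180+284.5/3,1.),(180+285/3,55)],.079)
b=plane(c,[(180+285/3,70)],.077)
d=a[0]-h; th=np.arctan2(d[1],d[0]); u=np.array([np.cos(th),np.sin(th)])
print("head",h,"handle dir",th,"ring front",np.linalg.norm((plane(c,[(275,38)],.079)[0]-h)[:2]),np.linalg.norm((plane(c,[(275,22)],.079)[0]-h)[:2]))
goto([*(h[:2]+.125*u),.048],th)
E
```

```text
head [ 0.61746924 -0.2736796   0.082     ] handle dir 2.9611306341094723 ring front 0.08995945736913157 0.10335168707952692
clock 4.0 pos [ 0.6807 -0.28    0.1962] yaw 2.9658 -> tool shift [ 0.314  -0.0071  0.2469] turn 0.003
```

jog_arm --pt "0.0785 -0.0018 0 0.003" --pt "0.0785 -0.0018 0 0" --pt "0.0785 -0.0018 0 0" --pt "0.0785 -0.0018 0.05 0" --pt "0 0 0.07 0" --fingers 0.2

```text
clock: 4.62
position: [0.4928, -0.2508, 0.1242]
ee_rot: [0.001, 0.091, 0.996, -0.001]
force: [0.8, -1.0, -0.1]
gripper_width: 0.0752
gripper_force: 0.0
```

```bash
python3 - <<'E'
from h import *
h=np.array([.6175,-.2737]);th=2.9627;u=np.array([np.cos(th),np.sin(th)])
goto([*(h+.125*u),.048],th); print(state()["gripper_width"])
E
```

```text
clock 4.625 pos [ 0.4928 -0.2508  0.1242] yaw 2.9591 -> tool shift [-0.0027 -0.0003  0.127 ] turn -0.0023
0.07523589539571156
```

jog_arm --pt "-0.0027 0 0.05 0" --pt "0 0 0.05 0" --pt "0 0 0.027 0" --pt "0 0 0 0" --pt "0 0 0 0"

```text
clock: 5.25
position: [0.4969, -0.2524, 0.0489]
ee_rot: [0.001, 0.091, 0.996, -0.001]
force: [-0.0, -0.0, 0.8]
gripper_width: 0.0753
gripper_force: 0.0
```

jog_arm --pt "0 0 0 0" --pt "0 0 0 0" --pt "0 0 0 0" --pt "0 0 0 0" --pt "0 0 0 0" --fingers 1 --squeeze 60

```text
clock: 5.88
position: [0.496, -0.2518, 0.0476]
ee_rot: [-0.0, 0.091, 0.996, 0.0]
force: [-0.4, -0.5, -0.0]
gripper_width: 0.0286
gripper_force: 0.0
```

```bash
python3 - <<'E'
from h import *
s=state();print(s["position"],yaw(),s["force"],s["gripper_width"],s["gripper_force"],s["clock"])
E
```

```text
[ 0.49598003 -0.25179294  0.04763128] 2.959750497317891 [-0.41626111 -0.47419314 -0.03952768] 0.028633198051947664 0.0 5.875
```

jog_arm --pt "0 0 0 0" --pt "0 0 0 0" --pt "0 0 0 0" --pt "0 0 0 0" --pt "0 0 0 0"

```text
clock: 6.5
position: [0.496, -0.252, 0.0477]
ee_rot: [-0.0, 0.091, 0.996, -0.0]
force: [-2.1, -2.7, 0.0]
gripper_width: 0.0193
gripper_force: 60.0
```

jog_arm --pt "0 0 -0.005 0" --pt "0 0 -0.01 0" --pt "0 0 -0.02 0" --pt "0 0 -0.03 0" --pt "0 0 -0.04 0"

```text
clock: 7.12
position: [0.4959, -0.2517, 0.112]
ee_rot: [-0.0, 0.091, 0.996, 0.0]
force: [0.6, -0.5, -4.8]
gripper_width: 0.0196
gripper_force: 60.0
```

```bash
python3 - <<'E'
from h import *
s=state();print(s["position"],yaw(),s["force"],s["ft_torque"],s["gripper_width"],s["gripper_force"],s["clock"])
g=np.array([.496,-.2518]); h=np.array([.6175,-.2737]); print("lever",np.linalg.norm(g-h),"dir",np.arctan2(*(g-h)[::-1]))
E
```

```text
[ 0.49590503 -0.25165579  0.1119632 ] 2.9599060770823766 [ 0.56377371 -0.53971797 -4.75015126] [ 0.04279636  0.11915027 -0.05559249] 0.01957688221229951 59.99647378921509 7.125
lever 0.12345792805648413 dir 2.963260561012938
```

jog_arm --pt "0 0 -0.06 -0.08" --pt "0 0 -0.05 -0.1" --pt "0 0 -0.02 -0.1" --pt "0 0 0 -0.1" --pt "0 0 0 -0.024"

```text
clock: 7.75
position: [0.4962, -0.252, 0.1904]
ee_rot: [0.001, -0.225, 0.974, -0.001]
force: [1.0, 0.3, -5.8]
gripper_width: 0.0196
gripper_force: 60.0
```

```bash
cat >> h.py <<'E'
N=np.array([.5847,.0388]); L=.1235
def nutgoal(th,z): goto([*(N+L*np.array([np.cos(th),np.sin(th)])),z],th)
E
python3 - <<'E'
from h import *
nutgoal(3.595,.185); print(state()["qpos"])
E
```

```text
clock 7.75 pos [ 0.4962 -0.252   0.1904] yaw -2.6867 -> tool shift [-0.1395  0.3709  0.0084] turn 0.0009
[-6.73518253e-01  4.01337975e-02  1.81395354e+00 -8.09718984e-05
  1.28547591e+00 -2.69914418e+00]
```

jog_arm --pt "-0.0279 0.0742 0.002 0" --pt "-0.0279 0.0742 0.002 0" --pt "-0.0279 0.0742 0.002 0" --pt "-0.0279 0.0742 0.002 0" --pt "-0.0279 0.0742 0 0"

```text
clock: 8.38
position: [0.4737, -0.0136, 0.1852]
ee_rot: [0.001, -0.224, 0.975, -0.0]
force: [0.4, -0.6, -5.0]
gripper_width: 0.0193
gripper_force: 60.0
```

```bash
python3 - <<'E'
from h import *
nutgoal(3.595,.170)
from h import *
cv2.imwrite("pics/s1.png",camera("scene")[150:270,200:400]); cv2.imwrite("pics/s1.png",cv2.resize(cv2.imread("pics/s1.png"),None,fx=4,fy=4,interpolation=cv2.INTER_CUBIC))
nutgoal(3.595,.170)
E
```

```text
clock 8.375 pos [ 0.4737 -0.0136  0.1852] yaw -2.689 -> tool shift [ 0.0013 -0.0025  0.0253] turn -0.0005
clock 8.425 pos [ 0.4726 -0.0087  0.1849] yaw -2.6853 -> tool shift [ 0.0034 -0.0108  0.0247] turn 0.0018
```

View pics/s1.png

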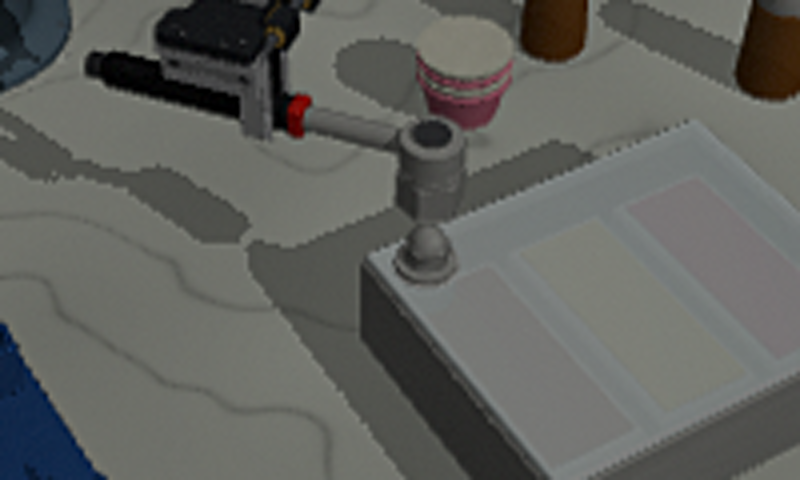

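The wrench hangs level with its socket just above the dome nut (crop 428,245). The arm has a small settling overshoot in tool y, so I'll let it settle and measure again.

jog_arm --pt "0 0 0.02 0" --pt "0 0 0 0" --pt "0 0 0 0" --pt "0 0 0 0" --pt "0 0 0 0"

```text
clock: 9.05
position: [0.474, -0.0155, 0.172]
ee_rot: [0.0, -0.224, 0.975, -0.0]
force: [-0.3, -0.2, -4.5]
gripper_width: 0.0198
gripper_force: 60.0
```

```bash
python3 - <<'E'
from h import *
nutgoal(3.595,.1325);s=state();print(s["force"],s["ft_torque"])
E
```

```text
clock 9.05 pos [ 0.474  -0.0155  0.172 ] yaw -2.6896 -> tool shift [0.0004 0.0006 0.0659] turn -0.0009
[-0.26864776 -0.18734441 -4.54092922] [-0.0123782  0.0783176 -0.0643558]
```

jog_arm --pt "0.0004 0.0006 0.014 0" --pt "0 0 0.014 0" --pt "0 0 0.009 0" --pt "0 0 0.005 0" --pt "0 0 0 0"

```text
clock: 9.68
position: [0.4734, -0.0148, 0.1464]
ee_rot: [-0.0, -0.225, 0.974, 0.0]
force: [0.4, 1.3, -5.0]
gripper_width: 0.0199
gripper_force: 60.0
```

jog_arm --pt "0 0 0.004 0" --pt "0 0 0.004 0" --pt "0 0 0 0" --pt "0 0 0 0" --pt "0 0 0 0"

```text
clock: 10.3
position: [0.4735, -0.015, 0.1418]
ee_rot: [-0.0, -0.224, 0.975, -0.0]
force: [-0.3, -1.7, -4.4]
gripper_width: 0.0196
gripper_force: 60.0
```

```bash
python3 - <<'E'
from h import *
nutgoal(3.595,.1325);s=state();print(s["force"],s["ft_torque"])
E
```

```text
clock 10.3 pos [ 0.4735 -0.015   0.1418] yaw -2.689 -> tool shift [-0.     -0.0006  0.0155] turn -0.0005
[-0.34524995 -1.65238391 -4.35537232] [-0.48769186  0.20217919 -0.23175416]
```

jog_arm --pt "0 0 0.004 0" --pt "0 0 0.004 0" --pt "0 0 0.004 0" --pt "0 0 0.003 0" --pt "0 0 0 0"

```text
clock: 10.92
position: [0.4734, -0.015, 0.1329]
ee_rot: [-0.0, -0.224, 0.974, -0.0]
force: [-2.9, -3.5, -3.4]
gripper_width: 0.0198
gripper_force: 60.0
```

```bash
python3 - <<'E'
from h import *
nutgoal(3.595,.1325);s=state();print(s["force"],s["ft_torque"])
E
```

```text
clock 10.925 pos [ 0.4734 -0.015   0.1329] yaw -2.6888 -> tool shift [-0.0002 -0.0007  0.0006] turn -0.0004
[-2.90508818 -3.52852001 -3.44512676] [-0.68802643  0.51715882 -0.20655305]
```

jog_arm --pt "0.0012 0.0041 0.0005 0.0127" --pt "0 0.0041 0 0.0127" --pt "0 0.0041 0 0.0127" --pt "0 0.0041 0 0.0127" --pt "0 0.0041 0 0.0127"

```text
clock: 11.55
position: [0.4681, -0.0038, 0.1327]
ee_rot: [0.0, -0.175, 0.985, -0.0]
force: [0.4, -3.7, -3.6]
gripper_width: 0.0199
gripper_force: 60.0
```

```bash
cat >> h.py <<'E'
def mom():
    s=state(); m=rot(s["ee_rot"]); r=s["position"][:2]-N; F=s["force"]
    print("clk",s["clock"],"yaw",round(yaw()%(2*np.pi),4),"z",s["position"][2].round(4),"lever",np.linalg.norm(r).round(4),"dir",(np.arctan2(r[1],r[0])%(2*np.pi)).round(4),
      "F tool",(m.T@F).round(2),"Mz",s["ft_torque"][2].round(3),"Mnut",(s["ft_torque"][2]+r[0]*F[1]-r[1]*F[0]).round(3))
E
python3 -c "
from h import *
mom()"
```

```text
clk 11.55 yaw 3.4933 z 0.1327 lever 0.1241 dir 3.4918 F tool [ 0.89 -3.65  3.62] Mz -0.285 Mnut 0.168
```

jog_arm --pt "0 0.0041 0 0.0127" --pt "0 0.0041 0 0.0127" --pt "0 0.0041 0 0.0127" --pt "0 0.0041 0 0.0127" --pt "0 0.0041 0 0.0127"

```text
clock: 12.18
position: [0.4644, 0.008, 0.1327]
ee_rot: [0.001, -0.126, 0.992, 0.0]
force: [2.4, -3.1, -4.6]
gripper_width: 0.0198
gripper_force: 60.0
```

```bash
python3 -c "
from h import *
mom()"
```

```text
clk 12.175 yaw 3.3935 z 0.1327 lever 0.1241 dir 3.3922 F tool [-1.52 -3.58  4.62] Mz -0.32 Mnut 0.125
```

jog_arm --pt "0 0.0041 0 0.0127" --pt "0 0.0041 0 0.0127" --pt "0 0.0041 0 0.0127" --pt "0 0.0041 0 0.0127" --pt "0 0.0041 0 0.0127"

```text
clock: 12.8
position: [0.462, 0.02, 0.1327]
ee_rot: [0.001, -0.076, 0.997, -0.0]
force: [4.4, -2.2, -5.7]
gripper_width: 0.0197
gripper_force: 60.0
```

```bash
python3 -c "
from h import *
mom()"
```

```text
clk 12.8 yaw 3.2938 z 0.1327 lever 0.1241 dir 3.2936 F tool [-4.05 -2.85  5.68] Mz -0.19 Mnut 0.163
```

jog_arm --pt "-0.0005 0.0041 0 0.0127" --pt "-0.0005 0.0041 0 0.0127" --pt "-0.0003 0.0041 0 0.0127" --pt "-0.0003 0.0041 0 0.0127" --pt "-0.0003 0.0041 0 0.0127"

```text
clock: 13.42
position: [0.4609, 0.0323, 0.1325]
ee_rot: [-0.001, -0.026, 1.0, -0.0]
force: [0.6, -2.6, -2.4]
gripper_width: 0.0196
gripper_force: 60.0
```

```bash
python3 -c "
from h import *
mom()"
```

```text
clk 13.425 yaw 3.1942 z 0.1325 lever 0.124 dir 3.1938 F tool [-0.43 -2.64  2.43] Mz -0.248 Mnut 0.079
```

jog_arm --pt "-0.0002 0.0041 0 0.0127" --pt "-0.0002 0.0041 0 0.0127" --pt "-0.0002 0.0041 0 0.0127" --pt "-0.0002 0.0041 0 0.0127" --pt "-0.0002 0.0041 0 0.0127"

```text
clock: 14.05
position: [0.461, 0.0447, 0.1324]
ee_rot: [-0.001, 0.024, 1.0, 0.0]
force: [-4.8, -3.0, -0.3]
gripper_width: 0.0196
gripper_force: 60.0
```

```bash
python3 -c "
from h import *
mom()"
```

```text
clk 14.05 yaw 3.0944 z 0.1324 lever 0.1238 dir 3.0937 F tool [ 4.63 -3.17  0.27] Mz -0.191 Mnut 0.202
```

jog_arm --pt "0.0006 0.0025 0 0.0076" --pt "0.0002 0.0025 0 0.0076" --pt "0 0.0025 0 0.0076" --pt "0 0.0025 0 0.0076" --pt "0 0.0025 0 0.0076"

```text
clock: 14.68
position: [0.4617, 0.0519, 0.1325]
ee_rot: [-0.0, 0.053, 0.999, -0.0]
force: [-2.5, -3.6, -1.6]
gripper_width: 0.0198
gripper_force: 60.0
```

```bash
python3 -c "
from h import *
mom()"
```

```text
clk 14.675 yaw 3.0354 z 0.1325 lever 0.1237 dir 3.0353 F tool [ 2.09 -3.8   1.56] Mz -0.171 Mnut 0.299
```

jog_arm --pt "0.0002 0.002 0 0.0063" --pt "0.0002 0.002 0 0.0063" --pt "0 0.002 0 0.0063" --pt "0 0.002 0 0.0063" --pt "0 0 0 0"

```text
clock: 15.3
position: [0.4622, 0.0566, 0.1325]
ee_rot: [0.0, 0.073, 0.997, -0.0]
force: [-1.1, -5.3, -3.4]
gripper_width: 0.0194
gripper_force: 60.0
```

```bash
python3 -c "
from h import *
mom()"
```

```text
clk 15.3 yaw 2.9964 z 0.1325 lever 0.1237 dir 2.9972 F tool [ 0.36 -5.43  3.43] Mz -0.08 Mnut 0.592
```

jog_arm --pt "0 0.002 0 0.0063" --pt "0 0.002 0 0.0063" --pt "0 0.002 0 0.0063" --pt "0 0.002 0 0.0063" --pt "0 0 0 0"

```text
clock: 15.92
position: [0.463, 0.0612, 0.1325]
ee_rot: [0.0, 0.092, 0.996, -0.001]
force: [-1.0, -6.0, -3.5]
gripper_width: 0.0198
gripper_force: 60.0
```

```bash
python3 -c "
from h import *
mom()"
```

```text
clk 15.925 yaw 2.9571 z 0.1325 lever 0.1238 dir 2.9597 F tool [-0.11 -6.05  3.46] Mz 0.046 Mnut 0.796
```

jog_arm --pt "0 0.002 0 0.0063" --pt "0 0.002 0 0.0063" --pt "0 0.001 0 0.0032" --pt "0 0.001 0 0.0032" --pt "0 0 0 0"

```text
clock: 16.55
position: [0.4637, 0.0646, 0.1325]
ee_rot: [0.0, 0.107, 0.994, -0.001]
force: [-0.9, -6.4, -3.2]
gripper_width: 0.0197
gripper_force: 60.0
```

```bash
python3 -c "
from h import *
mom()"
```

```text
clk 16.55 yaw 2.9275 z 0.1325 lever 0.1237 dir 2.9318 F tool [-0.53 -6.48  3.18] Mz 0.083 Mnut 0.886
```

jog_arm --pt "0 0.0007 0 0.0022" --pt "0 0.0007 0 0.0022" --pt "0 0.0007 0 0.0022" --pt "0 0 0 0" --pt "0 0 0 0"

```text
clock: 17.18
position: [0.464, 0.0659, 0.1325]
ee_rot: [0.0, 0.112, 0.994, -0.001]
force: [-1.3, -6.2, -4.4]
gripper_width: 0.0193
gripper_force: 60.0
```

```bash
python3 -c "
from h import *
mom()"
```

```text
clk 17.175 yaw 2.9172 z 0.1325 lever 0.1237 dir 2.9212 F tool [-0.15 -6.36  4.41] Mz 0.057 Mnut 0.845
```

```bash
python3 - <<'E'
from h import *
a=cv2.imread("pics/scene0.png"); b=camera("scene"); cv2.imwrite("pics/s2.png",b)
for (x,y,w,hh) in ((393,205,25,25),(340,180,50,40),(455-60,225,40,30)):
    t=a[y:y+hh,x:x+w]; r=cv2.matchTemplate(b[y-12:y+hh+12,x-12:x+w+12],t,cv2.TM_CCOEFF_NORMED); print(np.array(cv2.minMaxLoc(r)[3])-12,r.max())
c=calibration("scene"); print(proj(c,[[.8207,.2367,.11],[.8207+.006,.2367-.007,.11]]))
mom()
E
```

```text
[0 0] 0.99752986
[0 0] 0.99227273
[0 0] 0.9983883
[[415.02241684 220.63089603]
 [415.35045847 222.99635919]]
clk 17.225 yaw 2.9171 z 0.1325 lever 0.1237 dir 2.9214 F tool [-0.08 -5.88  4.21] Mz 0.126 Mnut 0.854
```

jog_arm --pt "0 0.0007 0 0.0022" --pt "0 0.0007 0 0.0022" --pt "0 0.0007 0 0.0022" --pt "0 0.0007 0 0.0022" --pt "0 0 0 0"

```text
clock: 17.85
position: [0.4643, 0.0673, 0.1325]
ee_rot: [0.0, 0.119, 0.993, -0.001]
force: [-1.5, -6.2, -3.6]
gripper_width: 0.0197
gripper_force: 60.0
```

```bash
python3 -c "
from h import *
mom()"
```

```text
clk 17.85 yaw 2.9036 z 0.1325 lever 0.1237 dir 2.9088 F tool [-0.02 -6.41  3.6 ] Mz 0.157 Mnut 0.951
```

```bash
cat >> h.py <<'E'
def avg(n=6):
    M=[];D=[]
    for i in range(n):
        s=state(); r=s["position"][:2]-N; F=s["force"]; M.append(s["ft_torque"][2]+r[0]*F[1]-r[1]*F[0]); D.append(np.arctan2(r[1],r[0])); camera("wrist")
    print("clk",s["clock"],"dir",np.mean(D).round(4),"yaw",round(yaw(),4),"M",np.mean(M).round(3),"sd",np.std(M).round(3),np.round(M,2))
E
python3 -c "
from h import *
avg()"
```

```text
clk 18.1 dir 2.9088 yaw 2.9036 M 0.965 sd 0.018 [0.95 0.95 0.96 0.95 0.99 0.99]
```

jog_arm --pt "0 0.0007 0 0.0022" --pt "0 0.0007 0 0.0022" --pt "0 0.0007 0 0.0022" --pt "0 0 0 0" --pt "0 0 0 0"

```text
clock: 18.77
position: [0.4646, 0.0685, 0.1325]
ee_rot: [0.0, 0.124, 0.992, -0.001]
force: [-1.6, -5.7, -4.3]
gripper_width: 0.0196
gripper_force: 60.0
```

```bash
python3 -c "
from h import *
avg()"
```

```text
clk 19.025 dir 2.8988 yaw 2.8932 M 0.928 sd 0.053 [0.9  0.98 0.91 0.9  1.02 0.86]
```

jog_arm --pt "0 0.0007 0 0.0022" --pt "0 0.0007 0 0.0022" --pt "0 0.0007 0 0.0022" --pt "0 0 0 0" --pt "0 0 0 0"

```text
clock: 19.7
position: [0.4649, 0.0697, 0.1325]
ee_rot: [0.0, 0.129, 0.992, -0.001]
force: [-1.4, -6.5, -4.4]
gripper_width: 0.0192
gripper_force: 60.0
```

```bash
python3 -c "
from h import *
avg(5)"
```

```text
clk 19.9 dir 2.8891 yaw 2.8831 M 0.931 sd 0.084 [1.03 0.97 0.78 0.93 0.95]
```

jog_arm --pt "0 0.0007 0 0.0022" --pt "0 0.0007 0 0.0022" --pt "0 0.0007 0 0.0022" --pt "0 0 0 0" --pt "0 0 0 0"

```text
clock: 20.58
position: [0.4652, 0.0709, 0.1325]
ee_rot: [0.0, 0.134, 0.991, -0.001]
force: [-1.2, -6.5, -3.8]
gripper_width: 0.0194
gripper_force: 60.0
```

```bash
python3 -c "
from h import *
avg(5);mom()"
```

```text
clk 20.775 dir 2.8789 yaw 2.8726 M 0.996 sd 0.042 [0.99 0.97 1.   1.07 0.94]
clk 20.825 yaw 2.8726 z 0.1325 lever 0.1237 dir 2.8789 F tool [-0.79 -7.31  4.17] Mz 0.13 Mnut 1.035
```

jog_arm --pt "0 -0.0014 0 -0.0044" --pt "0 -0.0014 0 -0.0044" --pt "0 -0.0014 0 -0.0044" --pt "0 0 0 0" --pt "0 0 0 0"

```text
clock: 21.45
position: [0.4646, 0.0688, 0.1326]
ee_rot: [0.0, 0.124, 0.992, -0.0]
force: [0.5, -5.4, -3.7]
gripper_width: 0.0192
gripper_force: 60.0
```

```bash
python3 -c "
from h import *
avg(5)"
```

```text
clk 21.65 dir 2.8967 yaw 2.8928 M 0.704 sd 0.046 [0.65 0.77 0.67 0.69 0.75]
```

jog_arm --pt "0 -0.0014 0 -0.0044" --pt "0 -0.0014 0 -0.0044" --pt "0 -0.0014 0 -0.0044" --pt "0 0 0 0" --pt "0 0 0 0"

```text
clock: 22.32
position: [0.4641, 0.0666, 0.1326]
ee_rot: [0.0, 0.114, 0.993, -0.0]
force: [1.5, -5.1, -5.1]
gripper_width: 0.0195
gripper_force: 60.0
```

```bash
python3 -c "
from h import *
avg(5);mom()"
```

```text
clk 22.525 dir 2.9152 yaw 2.9132 M 0.518 sd 0.076 [0.55 0.6  0.56 0.51 0.38]
clk 22.575 yaw 2.9132 z 0.1326 lever 0.1238 dir 2.9151 F tool [-4.89 -4.07  5.51] Mz -0.046 Mnut 0.458
```

jog_arm --pt "0 0.002 0 0.0063" --pt "0 0.002 0 0.0063" --pt "0 0.0021 0 0.0066" --pt "0 0.0023 0 0.0072" --pt "0 0.0007 0 0.0022"

```text
clock: 23.2
position: [0.4653, 0.0713, 0.1326]
ee_rot: [0.0, 0.136, 0.991, -0.001]
force: [1.1, -8.0, -5.0]
gripper_width: 0.0198
gripper_force: 60.0
```

```bash
python3 -c "
from h import *
avg(5);mom()"
```

```text
clk 23.4 dir 2.8763 yaw 2.8695 M 1.074 sd 0.073 [1.17 1.02 1.15 0.99 1.05]
clk 23.45 yaw 2.8695 z 0.1326 lever 0.1238 dir 2.8765 F tool [-3.   -6.63  4.6 ] Mz 0.184 Mnut 1.009
```

jog_arm --pt "0 0.0008 0 0.0025" --pt "0 0.0008 0 0.0025" --pt "0 0.0008 0 0.0025" --pt "0 0 0 0" --pt "0 0 0 0"

```text
clock: 24.08
position: [0.4657, 0.0728, 0.1326]
ee_rot: [0.0, 0.142, 0.99, -0.001]
force: [1.4, -6.6, -4.4]
gripper_width: 0.0194
gripper_force: 60.0
```

```bash
python3 -c "
from h import *
avg(5);mom()"
```

```text
clk 24.275 dir 2.8635 yaw 2.8575 M 0.937 sd 0.064 [0.95 1.05 0.93 0.91 0.85]
clk 24.325 yaw 2.8575 z 0.1326 lever 0.1238 dir 2.8634 F tool [-3.28 -6.14  5.44] Mz 0.205 Mnut 0.967
```

jog_arm --pt "0 0.0008 0 0.0025" --pt "0 0.0008 0 0.0025" --pt "0 0.0008 0 0.0025" --pt "0 0.0004 0 0.0013" --pt "0 0 0 0"

```text
clock: 24.95
position: [0.4661, 0.0741, 0.1326]
ee_rot: [0.0, 0.148, 0.989, -0.001]
force: [1.4, -7.1, -3.8]
gripper_width: 0.019
gripper_force: 60.0
```

```bash
python3 -c "
from h import *
avg(6);mom()"
```

```text
clk 25.2 dir 2.8519 yaw 2.844 M 1.153 sd 0.087 [1.06 1.16 1.15 1.28 1.23 1.03]
clk 25.25 yaw 2.844 z 0.1326 lever 0.1238 dir 2.852 F tool [-2.95 -6.5   5.12] Mz 0.318 Mnut 1.127
```

jog_arm --pt "0 0.0006 0 0.0019" --pt "0 0.0006 0 0.0019" --pt "0 0.0006 0 0.0019" --pt "0 0 0 0" --pt "0 0 0 0"

```text
clock: 25.88
position: [0.4664, 0.0752, 0.1326]
ee_rot: [0.0, 0.153, 0.988, -0.001]
force: [0.3, -8.0, -4.4]
gripper_width: 0.0198
gripper_force: 60.0
```

```bash
python3 -c "
from h import *
avg(8);mom()"
```

```text
clk 26.225 dir 2.8436 yaw 2.8352 M 1.186 sd 0.079 [1.24 1.31 1.19 1.23 1.13 1.21 1.03 1.14]
clk 26.275 yaw 2.8352 z 0.1326 lever 0.1238 dir 2.8437 F tool [-3.73 -6.69  4.12] Mz 0.337 Mnut 1.171
```

jog_arm --pt "0 0.0006 0 0.0019" --pt "0 0.0006 0 0.0019" --pt "0 0.0006 0 0.0019" --pt "0 0 0 0" --pt "0 0 0 0"

```text
clock: 26.9
position: [0.4667, 0.0761, 0.1326]
ee_rot: [0.0, 0.157, 0.988, -0.001]
force: [1.0, -7.8, -4.7]
gripper_width: 0.0193
gripper_force: 60.1
```

```bash
python3 -c "
from h import *
avg(8);mom()"
```

```text
clk 27.25 dir 2.8352 yaw 2.8263 M 1.218 sd 0.075 [1.24 1.3  1.21 1.18 1.36 1.13 1.2  1.13]
clk 27.3 yaw 2.8263 z 0.1326 lever 0.1238 dir 2.8352 F tool [-4.42 -6.51  4.92] Mz 0.308 Mnut 1.12
```

jog_arm --pt "0 0.0006 0 0.0019" --pt "0 0.0006 0 0.0019" --pt "0 0.0004 0 0.0013" --pt "0 0 0 0" --pt "0 0 0 0"

```text
clock: 27.92
position: [0.467, 0.0771, 0.1326]
ee_rot: [0.0, 0.161, 0.987, -0.001]
force: [0.7, -6.8, -4.3]
gripper_width: 0.0193
gripper_force: 60.1
```

```bash
python3 -c "
from h import *
avg(8);mom()"
```

```text
clk 28.275 dir 2.8269 yaw 2.8183 M 1.137 sd 0.071 [1.09 1.24 1.22 1.15 1.1  1.08 1.19 1.03]
clk 28.325 yaw 2.8183 z 0.1326 lever 0.1238 dir 2.8267 F tool [-3.65 -5.87  4.89] Mz 0.347 Mnut 1.079
```

jog_arm --pt "0 0.0008 0 0.0025" --pt "0 0.0008 0 0.0025" --pt "0 0.0004 0 0.0013" --pt "0 0 0 0" --pt "0 0 0 0"

```text
clock: 28.95
position: [0.4675, 0.0785, 0.1326]
ee_rot: [0.0, 0.166, 0.986, -0.001]
force: [1.7, -6.4, -5.7]
gripper_width: 0.0197
gripper_force: 60.0
```

```bash
python3 -c "
from h import *
avg(8);mom()"
```

```text
clk 29.3 dir 2.815 yaw 2.808 M 0.914 sd 0.086 [0.91 0.89 0.78 0.85 1.02 1.02 1.01 0.83]
clk 29.35 yaw 2.808 z 0.1326 lever 0.1238 dir 2.8151 F tool [-3.41 -5.4   4.97] Mz 0.27 Mnut 0.942
```

jog_arm --pt "0 0.0006 0 0.0019" --pt "0 0.0006 0 0.0019" --pt "0 0.0004 0 0.0013" --pt "0 0 0 0" --pt "0 0 0 0"

```text
clock: 29.98
position: [0.4679, 0.0796, 0.1326]
ee_rot: [0.0, 0.17, 0.985, -0.001]
force: [1.2, -6.1, -5.8]
gripper_width: 0.0194
gripper_force: 60.0
```

```bash
python3 -c "
from h import *
avg(8);mom()"
```

```text
clk 30.325 dir 2.8055 yaw 2.7997 M 0.81 sd 0.082 [0.86 0.79 0.75 0.87 0.89 0.78 0.64 0.9 ]
clk 30.375 yaw 2.7997 z 0.1326 lever 0.1237 dir 2.8056 F tool [-3.65 -4.78  5.08] Mz 0.153 Mnut 0.747
```

jog_arm --pt "0 0.0006 0 0.0019" --pt "0 0.0006 0 0.0019" --pt "0 0.0004 0 0.0013" --pt "0 0 0 0" --pt "0 0 0 0"

```text
clock: 31.0
position: [0.4683, 0.0807, 0.1326]
ee_rot: [0.0, 0.174, 0.985, -0.0]
force: [2.4, -4.1, -4.5]
gripper_width: 0.0195
gripper_force: 60.0
```

```bash
python3 -c "
from h import *
avg(8);mom()"
```

```text
clk 31.35 dir 2.7959 yaw 2.7914 M 0.589 sd 0.076 [0.45 0.65 0.65 0.57 0.68 0.5  0.64 0.57]
clk 31.4 yaw 2.7914 z 0.1326 lever 0.1237 dir 2.7959 F tool [-4.1  -3.99  4.93] Mz 0.062 Mnut 0.558
```

jog_arm --pt "0 0.0012 0 0.0038" --pt "0 0 0 0" --pt "0 0 0 0" --pt "0 -0.0041 0 -0.0127" --pt "0 -0.0041 0 -0.0127"

```text
clock: 32.02
position: [0.4666, 0.0761, 0.1325]
ee_rot: [0.0, 0.157, 0.988, -0.001]
force: [2.8, -6.9, -5.3]
gripper_width: 0.0193
gripper_force: 60.0
```

jog_arm --pt "0 -0.0041 0 -0.0127" --pt "0 0 0 0" --pt "0 0 0 0" --pt "0 0 0 0" --pt "0 0 0 0"

```text
clock: 32.65
position: [0.4661, 0.0741, 0.1326]
ee_rot: [0.0, 0.147, 0.989, -0.001]
force: [2.2, -5.9, -5.8]
gripper_width: 0.0195
gripper_force: 60.0
```

```bash
python3 -c "
from h import *
avg(4);mom()"
```

```text
clk 32.8 dir 2.8521 yaw 2.8457 M 0.809 sd 0.048 [0.79 0.82 0.88 0.75]
clk 32.85 yaw 2.8457 z 0.1326 lever 0.1238 dir 2.8521 F tool [-4.34 -5.88  6.29] Mz 0.142 Mnut 0.874
```

jog_arm --pt "-0.0005 -0.0035 0 -0.0108" --pt "-0.0005 -0.0035 0 -0.0108" --pt "0 -0.0035 0 -0.0108" --pt "0 -0.0025 0 -0.0078" --pt "0 0 0 0"

```text
clock: 33.48
position: [0.4642, 0.0671, 0.1326]
ee_rot: [-0.0, 0.117, 0.993, 0.0]
force: [-0.3, -1.2, -2.3]
gripper_width: 0.0195
gripper_force: 60.0
```

```bash
python3 -c "
from h import *
avg(4);mom()"
```

```text
clk 33.625 dir 2.911 yaw 2.9079 M 0.227 sd 0.054 [0.14 0.26 0.28 0.24]
clk 33.675 yaw 2.9079 z 0.1325 lever 0.1237 dir 2.9112 F tool [-0.12 -1.74  3.46] Mz -0.049 Mnut 0.167
```

jog_arm --pt "0 -0.003 0 -0.0095" --pt "0 0 0 0" --pt "0 0 -0.005 0" --pt "0 0 -0.01 0" --pt "0 0 -0.015 0"

```text
clock: 34.3
position: [0.4632, 0.0655, 0.1506]
ee_rot: [-0.001, 0.109, 0.994, 0.0]
force: [-0.6, 0.3, -5.1]
gripper_width: 0.0199
gripper_force: 60.0
```

jog_arm --pt "0 0 -0.02 0" --pt "0 0 -0.025 0" --pt "0 0 -0.03 0" --pt "0 0 0 0" --pt "0 0 0 0"

```text
clock: 34.92
position: [0.4637, 0.0652, 0.1953]
ee_rot: [-0.0, 0.109, 0.994, 0.0]
force: [-0.4, 0.6, -5.3]
gripper_width: 0.0192
gripper_force: 60.0
```

```bash
python3 -c "
from h import *
mom();print(state()['ft_torque'])
goto([.496,-.2518,.19],2.9600)"
```

```text
clk 34.925 yaw 2.9227 z 0.1953 lever 0.1239 dir 2.9266 F tool [0.49 0.48 5.31] Mz -0.023 Mnut -0.083
[ 0.05657105  0.12633526 -0.02334526]
clock 34.925 pos [0.4637 0.0652 0.1953] yaw 2.9227 -> tool shift [-0.1674 -0.5041  0.0088] turn -0.0237
```

jog_arm --pt "-0.0209 -0.063 0 0" --pt "-0.0209 -0.063 0 0" --pt "-0.0209 -0.063 0 0" --pt "-0.0209 -0.063 0 0" --pt "-0.0209 -0.063 0 0"

```text
clock: 35.55
position: [0.4835, -0.134, 0.1945]
ee_rot: [-0.001, 0.109, 0.994, 0.0]
force: [0.1, 0.6, -4.4]
gripper_width: 0.0196
gripper_force: 60.0
```

jog_arm --pt "-0.0209 -0.063 0 0" --pt "-0.0209 -0.063 0 0" --pt "-0.0209 -0.063 0 -0.0237" --pt "0 0 0 0" --pt "0 0 0 0"

```text
clock: 36.17
position: [0.4957, -0.251, 0.1945]
ee_rot: [-0.001, 0.091, 0.996, 0.001]
force: [0.1, 0.0, -5.3]
gripper_width: 0.0194
gripper_force: 60.0
```

```bash
python3 -c "
from h import *
goto([.496,-.2518,.115],2.9600)
im=camera('scene')[180:330,120:320]; cv2.imwrite('pics/s3.png',cv2.resize(im,None,fx=4,fy=4,interpolation=cv2.INTER_CUBIC))"
```

```text
clock 36.175 pos [ 0.4957 -0.251   0.1945] yaw 2.9597 -> tool shift [-0.0011 -0.0014  0.1324] turn -0.0002
```

View pics/s3.png

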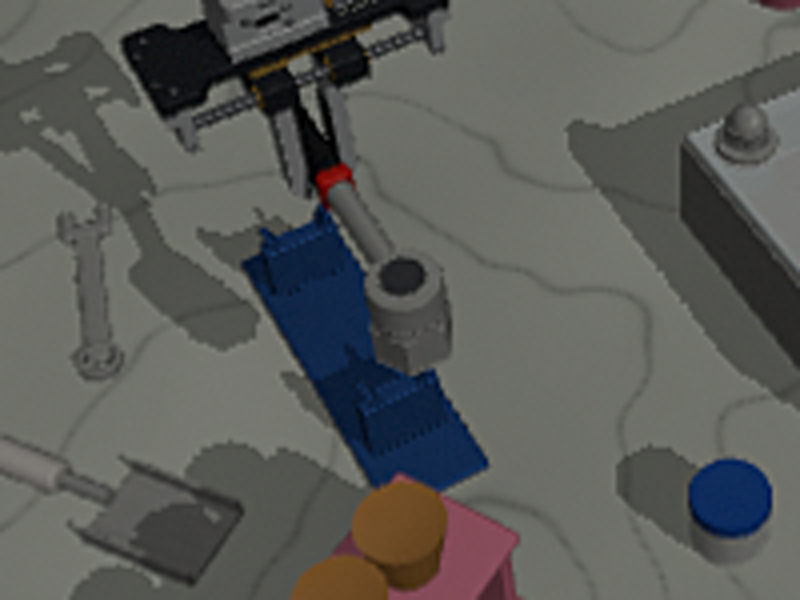

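The scene view shows the wrench level above the rest, with the socket head at crop (405,300) and the rest's saddles at (305,245) and (400,405). The nut and the bystanders are undisturbed. Next I lower it.

jog_arm --pt "0 -0.001 0.05 0" --pt "0 0 0.06 0" --pt "0 0 0.04 0" --pt "0 0 0 0" --pt "0 0 0 0"

```text
clock: 36.85
position: [0.4969, -0.2523, 0.1068]
ee_rot: [0.001, 0.09, 0.996, -0.001]
force: [0.5, -0.5, -4.8]
gripper_width: 0.0198
gripper_force: 60.0
```

```bash
python3 -c "
from h import *
goto([.496,-.2518,.048],2.9600)"
```

```text
clock 36.85 pos [ 0.4969 -0.2523  0.1068] yaw 2.9608 -> tool shift [0.0017 0.0006 0.0981] turn 0.0005
```

jog_arm --pt "0.001 0.0005 0.025 0" --pt "0 0 0.025 0" --pt "0 0 0.02 0" --pt "0 0 0.014 0" --pt "0 0 0.008 0"

```text
clock: 37.48
position: [0.4953, -0.2519, 0.0496]
ee_rot: [-0.0, 0.091, 0.996, 0.0]
force: [-0.8, -0.4, -5.5]
gripper_width: 0.0197
gripper_force: 60.0
```

jog_arm --pt "0 0 0.004 0" --pt "0 0 0.001 0" --pt "0 0 0 0" --pt "0 0 0 0" --pt "0 0 0 0"

```text
clock: 38.1
position: [0.4958, -0.2522, 0.0477]
ee_rot: [0.0, 0.091, 0.996, -0.0]
force: [-0.7, -1.0, -4.0]
gripper_width: 0.0195
gripper_force: 60.0
```

```bash
python3 -c "
from h import *
goto([.496,-.2518,.048],2.9600);mom();print(state()['ft_torque'])"
```

```text
clock 38.1 pos [ 0.4958 -0.2522  0.0477] yaw 2.96 -> tool shift [-0.0002  0.0007 -0.0005] turn -0.0
clk 38.1 yaw 2.96 z 0.0477 lever 0.3042 dir 4.416 F tool [ 0.49 -1.07  3.97] Mz 0.012 Mnut -0.097
[0.03979999 0.06082212 0.01162365]
```

jog_arm --pt "0 0 0.0005 0" --pt "0 0 0 0" --pt "0 0 0 0" --pt "0 0 0 0" --pt "0 0 0 0"

```text
clock: 38.72
position: [0.4959, -0.2522, 0.0476]
ee_rot: [0.0, 0.091, 0.996, -0.0]
force: [-1.6, 2.0, 4.3]
gripper_width: 0.0198
gripper_force: 60.0
```

jog_arm --pt "0 0 0 0" --pt "0 0 0 0" --pt "0 0 0 0" --pt "0 0 0 0" --pt "0 0 0 0" --fingers 0.2

```text
clock: 39.35
position: [0.4956, -0.252, 0.047]
ee_rot: [0.0, 0.091, 0.996, -0.0]
force: [-0.1, -0.1, 0.4]
gripper_width: 0.0661
gripper_force: 0.0
```

jog_arm --pt "0 0 0 0" --pt "0 0 0 0" --pt "0 0 0 0" --pt "0 0 0 0" --pt "0 0 -0.02 0"

```text
clock: 39.98
position: [0.4949, -0.2514, 0.0586]
ee_rot: [-0.001, 0.091, 0.996, 0.001]
force: [0.1, -0.1, 1.1]
gripper_width: 0.0751
gripper_force: 0.0
```

jog_arm --pt "0 0 -0.05 0" --pt "0 0 -0.07 0" --pt "0 0 -0.09 0" --pt "0 0 -0.05 0" --pt "0 0 0 0"

```text
clock: 40.6
position: [0.497, -0.2531, 0.2189]
ee_rot: [0.003, 0.091, 0.996, -0.002]
force: [-0.1, -0.5, 0.4]
gripper_width: 0.0752
gripper_force: 0.0
```

```bash
python3 -c "
from h import *
print(state()['gripper_width'],state()['position'],state()['clock'])
b=camera('scene');cv2.imwrite('pics/s4.png',b);a=cv2.imread('pics/scene0.png')
for (x,y,w,hh) in ((180,220,70,90),(393,205,25,25),(290,190,40,40),(330,125,80,55),(170,300,80,100),(290,290,30,35),(95,230,60,90)):
    t=a[y:y+hh,x:x+w]; r=cv2.matchTemplate(b[y-10:y+hh+10,x-10:x+w+10],t,cv2.TM_CCOEFF_NORMED); print(np.array(cv2.minMaxLoc(r)[3])-10,round(r.max(),4))
cv2.imwrite('pics/s4.png',cv2.resize(b[180:330,120:320],None,fx=4,fy=4,interpolation=cv2.INTER_CUBIC))"
```

```text
0.07520110269061506 [ 0.49702146 -0.25306511  0.21887292] 40.6
[0 0] 0.9911
[0 0] 0.9976
[0 0] 0.9919
[0 0] 0.9992
[0 0] 0.9984
[0 0] 0.9991
[0 0] 0.9912
```

View pics/s4.png

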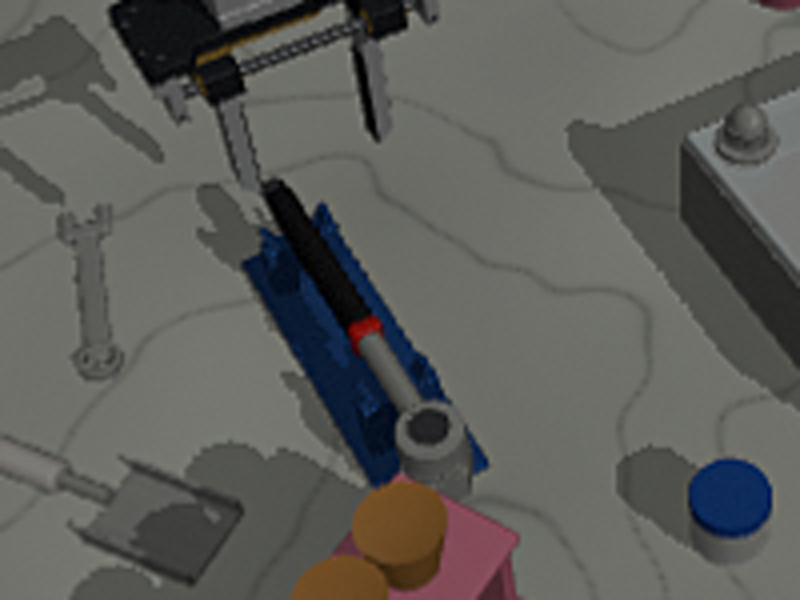

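The wrench lies in both saddles as it did at the start, and the lid and bystanders have not moved. I'm handing in.

```bash
python3 -c "
from cell import *
print(hand_in())"
```

```text
the job is handed in; nothing more can be done
None
```

The job is handed in: the wrench clicked at about 1.2 N m, judged from the measured torque peaking and then falling off (the nut angle itself can't be read), and it is back in both saddles of its rest, with the lid shut and the bystanders checked unmoved.

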